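# Pin the aluminium angle in its jig

### The job

One of the two spring-pin jigs has an aluminium angle lying in it; the other is empty. On the loaded jig, push the spring pin down by its black knob and, holding it down, slide the knob fully home towards the catch so that the keeper is trapped under the catch, then let go so that the pin stays down. Leave the empty jig's pin up.

Things in the scene. Friction and masses are not known exactly. Their poses are not given: they have to be found in the camera images.
- knob (a point): Centre line of the loaded jig's black knob, 15 mm below its top; 150 mm above the table at the start. The knob is upright, 22 (x) by 26 (y) by 45 mm tall. Grip its upper half across its x faces from above; there is free room beside them. Axes: z up, +y the way the keeper slides to its catch, x across. The jig, fixed and turned up to 0.55 rad, holds an aluminium angle 230 mm long along x.
- pin (a joint): How far the loaded jig's spring pin, which carries keeper and knob, is pushed straight down, m: 0 = up, 0.020 = on its stop. The spring pushes up with about 4 N at the top, 11 N at the bottom; let go untrapped, the pin rises to 0; trapped, it rests at 0.013. Under the knob: head 40 mm square, housing top 84 mm and aluminium bridge 70 mm above the table.
- keeper (a joint): How far the loaded jig's keeper (steel plate under the knob, 26 mm wide) has slid in +y, m: 0 = back, 0.032 = home; starts at 0 to 0.008, drags with 2 N, stays where left. Its tip is 52 mm ahead of the knob's centre. The catch, a 40 mm wide block 107 to 127 mm above the table, begins 66 mm from the pin axis; the plate only goes under it (from 0.014 on) with the pin down 13 mm or more.
- spare_pin (a joint): Like pin, for the empty jig: 0 = up, where it must stay. This jig is of the same make (plywood base 110 by 190 mm, aluminium bridge, black knob 165 mm high), without an aluminium angle; it stands on the other side, left or right, its pin at least 290 mm from the loaded jig's. A glue jar, whetstone and cutter lie farther off, beyond both.
Mind the look-alikes: they are no part of the job. Leave any red look-alike of the part that bears knob alone.

How it is judged (in metres and radians):
On the way, in this order (a step that is already met when the one before it is completed fails the run):
1. the loaded jig's pin is pushed down (value of joint pin above 0.011 m), for 0.1 s.
2. with the pin down, the keeper is slid under the catch (value of joint keeper above 0.024 m and value of joint pin above 0.01 m), for 0.1 s.
At the end, for the whole second after the job is handed in: The loaded jig's pin stays down by itself (more than 10 mm), its keeper is slid at least 24 of its 32 mm under the catch, and the empty jig's pin is up (less than 5 mm down) (all of step 2 and value of joint spare_pin below 0.005 m); the robot touches nothing.
It fails at once if the empty jig's pin is pushed down more than 8 mm (value of joint spare_pin above 0.008 m).
It also fails if it takes over 29 s, if anything falls off the work surface, if the arm or the gripper's body presses on something with over 40 N, if the wrist force passes 120 N, or if a joint passes its speed limit or range.

### The arm

A 6-joint arm with a two-finger parallel gripper is mounted at the origin on the work surface. World frame = base frame: x ahead of the robot, y to its left, z up, the work surface at z = 0. Lengths are in mm, angles in rad, forces in N, time in s.
With the tool pointing down it reaches from about 250 to 775 mm from the base axis. Payload 4 kg.
Tool frame: the origin (TCP) lies at the very end of the fingers, on their centre line; the grasp point (between the pads) lies 19 mm behind it; z points along the fingers, y is the line along which they close (so a half turn about z gives the same grasp; the last joint's range is limited). The gripper opens to 85 mm and grips with 20 to 120 N. Pads are 22 mm wide; open, the fingers measure 114 mm over their backs; the gripper's body (76 mm by 85 mm) begins 54 mm behind the grasp point. The pads swing forward as they close: fully open they stand 13 mm farther back than shut.
Start: joints at [-1.228, 0.087, 1.371, -0, 1.684, -0.103], TCP at [237.149, -496.267, 206.641] pointing down, gripper open.
Joint ranges: [-3.1, 3.1], [-0.76, 2.03], [0.27, 2.55], [-1.08, 4.22], [0.17, 2.65], [-2.57, 2.57]. Speed limits (rad/s): [2.79, 2.79, 3.14, 3.14, 3.14, 3.14].

### API

Orientations are given as a 3x3 rotation matrix whose columns are the frame's x, y, z axes.
In Python, from rig import r gives the robot as it stands.
- The arm moves only by the tool carry_out, never from a script. Its argument "moves" is a list that holds one entry, the list of rows, each a list of 7 numbers: the turn, a rotation vector about the tool's x, y, z in units of 5 degrees (1.0 is 5 degrees), then the shift along the tool's x, y, z in units of 25 mm (1.0 is 25 mm), then the closure, from -1 (fully open) to 1 (shut). In form: [[[wx, wy, wz, tx, ty, tz, jaw], ...]]. A call has 1 to 12 rows; each row shifts and turns the commanded pose from where the row before left it, along the tool's axes as they then stand; what a row does not reach is not made up. A row lasts 1/10 s, in which the tool goes at most 50 mm and 8.59 degrees, less where a joint would pass 70% of its speed; a pose out of reach is approached as far as the arm can. A call is refused whole if a number of a shift passes 1 or a number of a turn 1, either way. A call with a gripper value outside its range is refused whole. The fingers move at their own pace and stop on an object; the grip force is fixed at half the most. Time passes only in rows, so rows that do not move let the fingers close. It gives the time, the measured TCP pose, the force, the opening and the grip force at its end, in the units of the state.
- r.read_state(): the state, without advancing time (a new reading comes with each control period).
- r.read_camera(name): name is "scene" or "top" or "wrist"; returns a dict with "frame" (480x640x3 uint8, blue, green, red), "fx", "fy", "cx", "cy" (pixels), "eye" and "rotation" of the camera in the world. Camera axes: x right, y down, z forward; pixel columns grow to the right and rows downward; lengths in mm; the calibration is good to about 2 mm. The wrist camera is an equidistant fisheye: a pixel r from the principal point sees the ray r / f radians off the axis. A picture is of the moment at which its call begins. There is no depth.
- r.job_done(): hands the job in; it is judged then, once.
Trained networks look in the newest picture that a camera, given by its name, has taken for a name from the list of things; names that differ only in an ending like _2 or _b are one class to them, and where a whole thing is asked for, a point or a joint stands for the part that bears it (a point fixed in the world has none). Each returns a list of dicts, best first, with "confidence" (0 to 1); they miss things now and then, are a little off and sometimes report something else, mostly with a low value. They report only what shows in the picture. A call takes as long as a camera call. They do not tell look-alikes from the thing itself.
- r.silhouettes(camera, query): "region" (480x640 bool, what is visible of it) and "bbox" ([left, top, right, bottom] in pixels, round what is visible of it).
The state is a dict: "time_s": time; "qpos": joint angles; "dq": joint speeds; "joint_torque": joint torques, N m; "position": TCP position; "orientation": TCP orientation; "ft_force": force on the tool from outside, world axes, zero at the start; "torque": the same for the moment, N m; "finger_gap": finger opening in mm; "gripper_force": force on a finger pad.
Only numpy, scipy, OpenCV 4.12 (cv2) and the standard library are available. Lean on these libraries where they do the work, as an engineer would, in place of code of your own. Each camera call takes 0.05 s, during which the arm holds its last target. There are 200 camera calls.

## Working session

There is one attempt and no reset: what is moved stays moved. The work goes in short steps, Python scripts to look and compute and a tool call to move; the robot and the scene stay as the last step left them, time stands still between calls to the robot, and variables do not carry over. Pictures are saved under pics/ and viewed, at most 10 in all, crops included, and the job is handed in when it is done.

Besides the shell and the picture viewer there is one more tool, called after "Request:" in YAML: its name, and indented under it one key for each argument. carry_out: Moves the arm, as the interface text tells. Its arguments: {"type":"object","properties":{"moves":{"type":"array"}},"required":["moves"]}

```bash
mkdir -p pics; cat > h.py <<'E'
import numpy as np, cv2
from rig import r
E
python3 - <<'E'
from h import *
ims=[]
for c in("scene","top"):
    d=r.read_camera(c); cv2.imwrite(f"pics/{c}0.png",d["frame"]); print(c,d["fx"],d["fy"],d["cx"],d["cy"],d["eye"],np.round(d["rotation"],3).tolist())
    for q in("knob","pin","keeper","spare_pin"):
        print(q,[(round(o["confidence"],2),o["bbox"]) for o in r.silhouettes(c,q)])
s=r.read_state();print(s["time_s"],np.round(s["orientation"],3).tolist(),s["finger_gap"])
E
```

```text
scene 447.78978242208564 447.78978242208564 319.23530966610787 236.59658818500728 [1039.0877477  -293.17576891  733.7615271 ] [[0.488, 0.554, -0.674], [0.872, -0.325, 0.365], [-0.017, -0.766, -0.642]]
knob [(0.87, [343.8, 145.1, 368.8, 174.1]), (0.59, [411.2, 232.9, 434.1, 268.8])]
pin [(0.93, [340.9, 147.9, 371.0, 175.6]), (0.57, [406.7, 236.7, 435.1, 268.7])]
keeper [(0.84, [345.4, 148.6, 371.2, 168.8]), (0.74, [407.2, 231.4, 436.4, 262.5])]
spare_pin [(0.79, [219.4, 296.6, 261.9, 332.2])]
top 460.679864743212 460.679864743212 317.57445109056624 247.46053772892412 [333.86340775  56.83215257 832.65335164] [[-0.016, -0.997, 0.077], [-1.0, 0.017, 0.001], [-0.002, -0.077, -0.997]]
knob [(0.78, [140.1, 376.2, 189.4, 408.8])]
pin [(0.9, [136.3, 374.4, 189.9, 406.1]), (0.64, [194.1, 132.7, 242.6, 173.1])]
keeper [(0.82, [133.4, 383.2, 189.3, 409.3]), (0.59, [189.7, 136.0, 242.3, 173.3])]
spare_pin [(0.62, [440.0, 150.3, 491.1, 189.9])]
0.5 [[0.902, 0.431, 0.0], [0.431, -0.902, 0.0], [0.0, -0.0, -1.0]] 85.51976768832114
```

View pics/scene0.png

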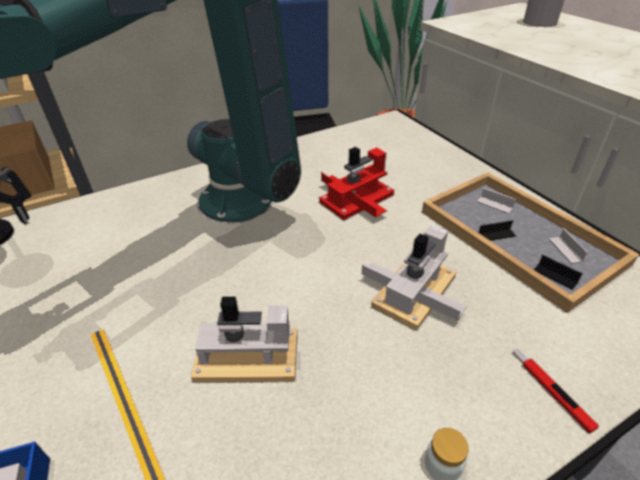

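View pics/top0.png

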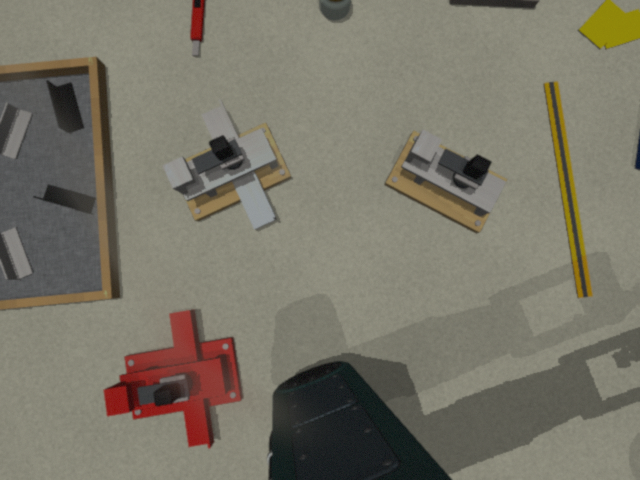

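The loaded jig is the plywood one with the angle: its knob is at about (221,148) in the top picture and (421,245) in the scene picture. The empty jig's knob is at (477,167) in top, and the red look-alike is at lower left. Next I'll crop in on the loaded jig.

```bash
python3 - <<'E'
from h import *
a=cv2.imread("pics/top0.png")[100:230,155:295]; b=cv2.imread("pics/scene0.png")[220:330,355:470]
a=cv2.resize(a,(395,368),interpolation=cv2.INTER_CUBIC)
b=cv2.resize(b,(385,368),interpolation=cv2.INTER_CUBIC)
cv2.imwrite("pics/crop.png",np.hstack([a,b]))
for n,(x0,y0,x1,y1) in(("top",(205,130,240,165)),("scene",(408,228,438,265))):
    g=cv2.imread(f"pics/{n}0.png")[y0:y1,x0:x1].max(2)
    print(n);print('\n'.join(' '.join('%3d'%v for v in row) for row in g[::1]))
E
```

```text
top
136 138 138 141 141 144 142 145 146 144 145 145 146 144 145 144 144 145 145 145 144 144 145 145 147 146 145 142 142 131 106 102 103 114 131
136 141 141 140 144 144 146 145 145 144 146 146 145 145 144 146 145 147 144 145 146 144 146 144 146 144 144 145 144 138 118 104 102 106 124
137 140 141 140 141 144 145 145 146 144 146 146 146 144 147 147 146 147 144 147 144 146 145 145 146 146 147 146 145 143 132 108  97 101 111
134 138 139 139 141 144 145 146 146 145 145 146 145 146 145 145 145 142 145 146 146 145 145 147 145 146 146 146 144 143 137 117 101  99 104
134 136 135 137 138 140 144 145 145 147 146 146 145 146 142 144 138 133 137 142 146 145 144 145 146 146 149 148 147 144 144 132 108 101 110
134 135 133 133 133 137 143 144 145 147 147 143 146 143 137 125 105  90  98 127 142 146 145 145 146 146 145 147 146 144 145 140 122 105 115
136 133 133 130 132 135 141 144 147 144 143 135 133 125 103  79  59  49  58  94 127 143 142 145 146 145 145 141 139 138 143 142 134 114 115
134 133 131 129 129 135 138 143 143 136 127 106  92  77  57  41  41  35  37  59 101 133 146 142 139 140 140 132 122 
[... 7549 characters left out ...]
  83  79  72  67  63  63  68  66  68  77 106 135 157 160 149 137 140 162 173 169 162 169 187 194 193
 65  52  59  65  72  80  82  79  80  79  79  80  75  79 100 133 155 163 156 138 132 149 170 182 182 184 190 201 206 200
 70  63  55  53  58  64  74  79  79  81  83  82  81  98 127 154 166 162 147 132 143 165 178 181 182 187 192 199 205 202
 86  77  70  62  59  56  59  65  69  73  75  80 100 131 155 165 164 150 137 142 162 174 180 179 180 184 189 196 201 201
 95  86  84  81  77  71  62  55  56  56  68  96 133 164 175 171 157 135 138 160 175 179 182 184 182 185 190 199 200 201
102  85  83  84  84  84  81  73  60  58  77 122 163 180 180 163 139 126 146 170 180 182 181 183 185 189 198 201 202 198
```

View pics/crop.png

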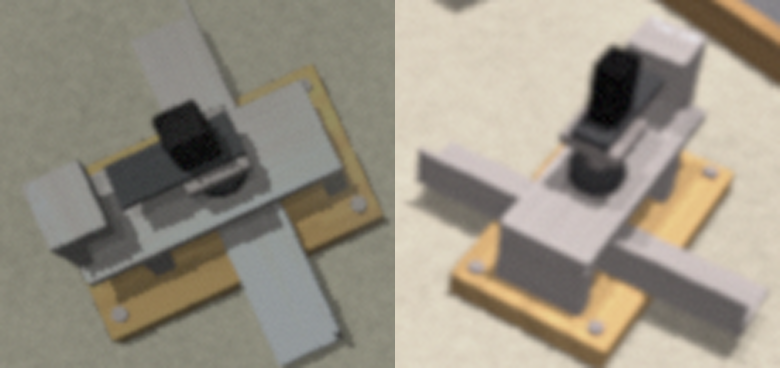

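```bash
cat >> h.py <<'E'
C={"top":(460.68,317.574,247.46,[333.863,56.832,832.653]),"scene":(447.79,319.235,236.597,[1039.088,-293.176,733.762])}
def back(d,uv,z):
    v=d["rotation"]@np.array([(uv[0]-d["cx"])/d["fx"],(uv[1]-d["cy"])/d["fy"],1]); e=np.array(d["eye"]); return e+v*(z-e[2])/v[2]
def proj(d,P):
    c=(np.atleast_2d(P)-d["eye"])@d["rotation"]; return np.c_[c[:,0]/c[:,2]*d["fx"]+d["cx"],c[:,1]/c[:,2]*d["fy"]+d["cy"]]
E
python3 - <<'E'
from h import *
t=r.read_camera("top");s=r.read_camera("scene")
yaws=[]
for a,b,z in (((209,141.3),(222.5,135.3),165),((213.3,153.5),(227.3,145.8),165),((155+115/2.82,100+340/2.82),(155+385/2.82,100+215/2.82),10),((155+92/2.82,100+280/2.82),(155+340/2.82,100+180/2.82),70),((155+105/2.82,100+185/2.82),(155+155/2.82,100+160/2.82),115)):
    d=(back(t,a,z)-back(t,b,z)); yaws.append(np.arctan2(-d[0],d[1]))
print(yaws)
c=back(t,(218.1,144.1),165);print(c)
# fit with dark masks in both
from scipy.optimize import minimize
M={}
for n,d,th,(x0,y0,x1,y1) in(("t",t,45,(203,128,232,163)),("s",s,58,(410,228,432,258))):
    k=4;g=cv2.resize(d["frame"].max(2)[y0:y1,x0:x1],None,fx=k,fy=k,interpolation=cv2.INTER_CUBIC)
    M[n]=(d,(g<th),x0,y0,k)
def mask(n,p):
    d,m,x0,y0,k=M[n];x,y,w=p
    cs=np.array([(i*11*1,j*13,z) for i in(-1,1) for j in(-1,1) for z in(122,165)],float)
    R=np.array([[np.cos(w),-np.sin(w)],[np.sin(w),np.cos(w)]]);cs[:,:2]=cs[:,:2]@R.T+[x,y]
    q=(proj(d,cs)-[x0,y0]+.5)*k-.5
    o=np.zeros(m.shape,np.uint8);cv2.fillConvexPoly(o,cv2.convexHull(np.round(q*16).astype(np.int32)),1,shift=4);return o>0
def cost(p,ns):
    return sum((mask(n,p)^M[n][1]).sum()/M[n][1].sum() for n in ns)
for ns in("t","s","ts"):
    f=min((minimize(cost,[c[0]+dx,c[1],.41],args=(ns,),method="Nelder-Mead",options=dict(initial_simplex=[[c[0],c[1],.35],[c[0]+8+dx,c[1],.41],[c[0],c[1]+8,.41],[c[0],c[1],.5]])) for dx in(-2,0,2)),key=lambda f:f.fun)
    print(ns,f.x,f.fun)
print(proj(s,[[*c[:2],165],[*c[:2],120]]))
st=r.read_state();print(st["time_s"],st["position"])
E
```

```text
[np.float64(0.4120067035904191), np.float64(0.49793619663932065), np.float64(0.42322453195790644), np.float64(0.37329510699643786), np.float64(0.45763722654741507)]
[540.97900354 201.86337399 165.        ]
t [5.39430257e+02 1.99864871e+02 4.92335873e-01] 0.09508356319974039
s [549.63499552 198.39391078   0.69927012] 0.06843417176523907
ts [543.81388223 203.11974017   0.63116519] 0.5387188715181817
[[419.91966908 236.16915615]
 [417.09833835 253.1449211 ]]
0.6 [ 237.1493455  -496.27608292  206.68378096]
```

Request:
carry_out:
  moves:
    - [[0, 0, -0.5, 1, 0, 0, -1], [0, 0, -0.5, 1, 0, 0, -1], [0, 0, -0.5, 1, 0, 0, -1], [0, 0, -0.5, 1, 0, 0, -1], [0, 0, -0.5, 1, 0, 0, -1], [0, 0, -0.5, 1, 0, 0, -1], [0, 0, -0.5, 1, 0, 0, -1], [0, 0, -0.5, 1, 0, 0, -1], [0, 0, -0.5, 1, 0, 0, -1], [0, 0, -0.5, 1, 0, 0, -1], [0, 0, -0.5, 1, 0, 0, -1], [0, 0, -0.5, 1, 0, 0, -1]]

```text
time_s: 1.8
position: [467.4, -307.6, 206.7]
orientation: [[0.564, 0.826, 0.0], [0.826, -0.564, -0.0], [-0.0, 0.0, -1.0]]
ft_force: [0.6, 0.2, -0.4]
finger_gap: 85.4
gripper_force: 0.0
```

Request:
carry_out:
  moves:
    - [[0, 0, -0.5, 1, 0, 0, -1], [0, 0, -0.5, 1, 0, 0, -1], [0, 0, -0.5, 1, 0, 0, -1], [0, 0, -0.5, 1, 0, 0, -1], [0, 0, -0.5, 1, 0, 0, -1], [0, 0, -0.5, 1, 0, 0, -1], [0, 0, -0.5, 1, 0, 0, -1], [0, 0, -0.5, 1, 0, 0, -1], [0, 0, -0.5, 1, 0, 0, -1], [0, 0, -0.5, 1, 0, 0, -1], [0, 0, -0.5, 1, 0, 0, -1], [0, 0, -0.5, 1, 0, 0, -1]]

```text
time_s: 3.0
position: [571.8, -30.0, 206.6]
orientation: [[0.076, 0.997, 0.0], [0.997, -0.076, -0.0], [-0.0, 0.0, -1.0]]
ft_force: [0.9, -0.4, 0.2]
finger_gap: 85.6
gripper_force: 0.0
```

Request:
carry_out:
  moves:
    - [[0, 0, -0.57, 0.94, 0.03, 0, -1], [0, 0, -0.57, 0.94, 0.03, 0, -1], [0, 0, -0.57, 0.94, 0.03, 0, -1], [0, 0, -0.57, 0.94, 0.03, 0, -1], [0, 0, -0.57, 0.94, 0.03, 0, -1], [0, 0, -0.57, 0.94, 0.03, 0, -1], [0, 0, -0.57, 0.94, 0.03, 0, -1], [0, 0, -0.57, 0.94, 0.03, 0, -1], [0, 0, -0.57, 0.94, 0.03, 0, -1], [0, 0, -0.57, 0.94, 0.03, 0, -1], [0, 0, 0, 0, 0, 0, -1]]

```text
time_s: 4.1
position: [544.1, 202.8, 206.7]
orientation: [[-0.411, 0.912, -0.0], [0.912, 0.411, 0.001], [0.001, 0.0, -1.0]]
ft_force: [-0.6, -0.2, 0.0]
finger_gap: 85.4
gripper_force: 0.0
```

```bash
python3 - <<'E'
from h import *
d=r.read_camera("wrist");cv2.imwrite("pics/w1.png",d["frame"])
print(d["fx"],d["cx"],d["cy"],d["eye"],np.round(d["rotation"],3).tolist())
def pj(P):
    c=(np.array(P)-d["eye"])@d["rotation"];th=np.arctan2(np.hypot(c[0],c[1]),c[2]);ph=np.arctan2(c[1],c[0]);return d["cx"]+d["fx"]*th*np.cos(ph),d["cy"]+d["fx"]*th*np.sin(ph)
w=.42;R=np.array([[np.cos(w),-np.sin(w)],[np.sin(w),np.cos(w)]])
f=d["frame"].copy()
for z in(165,120):
  for i,j in((1,1),(1,-1),(-1,-1),(-1,1)):
    p=R@[11*i,13*j]+[541,201.5];q=pj([*p,z]);cv2.circle(f,(int(q[0]),int(q[1])),2,(0,0,255),-1)
cv2.imwrite("pics/w1.png",f)
s=r.read_state();print(s["time_s"],s["position"],np.round(s["orientation"],3).tolist(),s["qpos"])
E
```

```text
371.64829954431775 319.77181294473485 233.61099665987047 [510.49112751 276.80753063 372.72379962] [[0.911, 0.39, 0.13], [0.411, -0.864, -0.29], [-0.001, 0.318, -0.948]]
4.15 [544.71935101 201.18394481 206.62788899] [[-0.409, 0.913, 0.0], [0.913, 0.409, -0.0], [-0.0, 0.0, -1.0]] [ 2.56406839e-01  1.55710747e-01  1.29488149e+00 -3.96673380e-04
  1.69090956e+00 -1.65063562e-01]
```

View pics/w1.png

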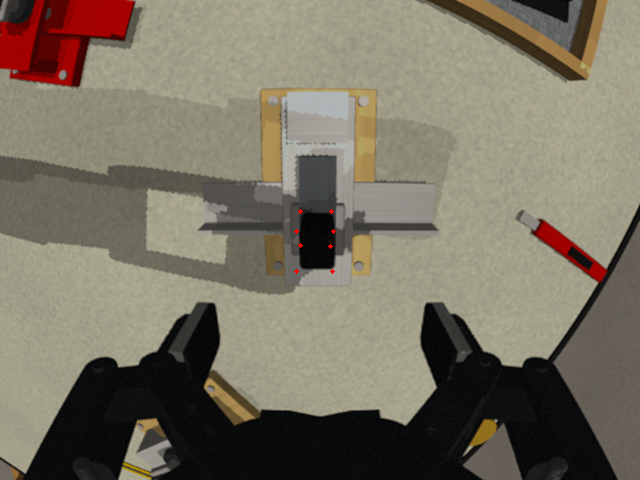

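The wrist picture shows the knob at columns 300–336, bottom row 268, about 1.5 mm off my projected box. The yaw agrees, so I'll correct the position, descend and grip.

Request:
carry_out:
  moves:
    - [[0, 0, 0, 0.13, -0.06, 0, -1], [0, 0, 0, 0, 0, 0.6, -1], [0, 0, 0, 0, 0, 0.6, -1], [0, 0, 0, 0, 0, 0.6, -1], [0, 0, 0, 0, 0, 0.6, -1], [0, 0, 0, 0, 0, 0.5, -1], [0, 0, 0, 0, 0, 0, -1]]

```text
time_s: 4.85
position: [540.7, 202.0, 130.6]
orientation: [[-0.407, 0.913, -0.006], [0.913, 0.407, -0.002], [0.001, -0.006, -1.0]]
ft_force: [-0.2, 0.9, 0.6]
finger_gap: 85.2
gripper_force: 0.0
```

Request:
carry_out:
  moves:
    - [[0, 0, 0, 0, 0, 0, 0], [0, 0, 0, 0, 0, 0, 0.3], [0, 0, 0, 0, 0, 0, 0.6], [0, 0, 0, 0, 0, 0, 1], [0, 0, 0, 0, 0, 0, 1], [0, 0, 0, 0, 0, 0, 1], [0, 0, 0, 0, 0, 0, 1], [0, 0, 0, 0, 0, 0, 1]]

```text
time_s: 5.65
position: [542.5, 202.6, 134.8]
orientation: [[-0.407, 0.913, 0.001], [0.913, 0.407, 0.0], [-0.0, 0.001, -1.0]]
ft_force: [-2.3, -0.8, 4.4]
finger_gap: 19.8
gripper_force: 59.7
```

Request:
carry_out:
  moves:
    - [[0, 0, 0, 0, 0, 0.12, 1], [0, 0, 0, 0, 0, 0.12, 1], [0, 0, 0, 0, 0, 0.12, 1], [0, 0, 0, 0, 0, 0.12, 1], [0, 0, 0, 0, 0, 0.12, 1], [0, 0, 0, 0, 0, 0.1, 1], [0, 0, 0, 0, 0, 0, 1], [0, 0, 0, 0, 0, 0, 1]]

```text
time_s: 6.45
position: [542.6, 202.6, 118.6]
orientation: [[-0.407, 0.913, 0.002], [0.913, 0.407, 0.0], [-0.0, 0.002, -1.0]]
ft_force: [-3.9, -0.9, 10.4]
finger_gap: 19.8
gripper_force: 60.3
```

```bash
python3 - <<'E'
from h import *
for c in("wrist","scene"):
    d=r.read_camera(c);f=d["frame"]
    if c=="wrist": a=f[60:360,180:480]
    else: b=cv2.resize(f[200:330,355:485],(300,300),interpolation=cv2.INTER_CUBIC)
cv2.imwrite("pics/g1.png",np.hstack([a,b]))
s=r.read_state();print(s["time_s"],s["position"],s["ft_force"],s["finger_gap"])
E
```

```text
6.55 [542.64007219 202.62965129 118.72382315] [-4.53229405 -2.11912849 10.30530795] 19.4182173949592
```

View pics/g1.png

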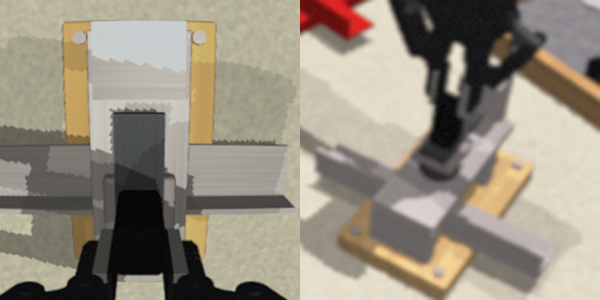

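The knob is gripped and pinned down: the 10 N upward force matches the spring near its stop. Sliding it towards the catch now.

Request:
carry_out:
  moves:
    - [[0, 0, 0, 0.16, 0, 0, 1], [0, 0, 0, 0.16, 0, 0, 1], [0, 0, 0, 0.16, 0, 0, 1], [0, 0, 0, 0.16, 0, 0, 1], [0, 0, 0, 0.16, 0, 0, 1], [0, 0, 0, 0.1, 0, 0, 1], [0, 0, 0, 0, 0, 0, 1]]

```text
time_s: 7.25
position: [533.6, 222.7, 118.8]
orientation: [[-0.407, 0.913, 0.002], [0.913, 0.407, -0.001], [-0.002, 0.002, -1.0]]
ft_force: [-3.4, -2.7, 10.0]
finger_gap: 19.6
gripper_force: 60.3
```

Request:
carry_out:
  moves:
    - [[0, 0, 0, 0.06, 0, 0, 1], [0, 0, 0, 0.06, 0, 0, 1], [0, 0, 0, 0, 0, 0, 1]]

```text
time_s: 7.55
position: [532.5, 225.2, 118.8]
orientation: [[-0.407, 0.913, 0.002], [0.913, 0.407, -0.001], [-0.002, 0.002, -1.0]]
ft_force: [-2.6, -2.8, 9.3]
finger_gap: 19.7
gripper_force: 60.3
```

Moved about 24.7 mm with only drag force so far; continuing to the stop.

Request:
carry_out:
  moves:
    - [[0, 0, 0, 0.08, 0, 0, 1], [0, 0, 0, 0.06, 0, 0, 1], [0, 0, 0, 0, 0, 0, 1]]

```text
time_s: 7.85
position: [531.1, 228.4, 118.7]
orientation: [[-0.407, 0.913, 0.002], [0.913, 0.407, -0.001], [-0.002, 0.002, -1.0]]
ft_force: [-3.6, -3.0, 10.0]
finger_gap: 19.4
gripper_force: 60.3
```

Request:
carry_out:
  moves:
    - [[0, 0, 0, 0.06, 0, 0, 1], [0, 0, 0, 0.04, 0, 0, 1], [0, 0, 0, 0, 0, 0, 1]]

```text
time_s: 8.15
position: [531.0, 228.8, 118.8]
orientation: [[-0.406, 0.914, 0.004], [0.914, 0.406, -0.005], [-0.006, 0.002, -1.0]]
ft_force: [-1.0, -7.1, 10.0]
finger_gap: 19.6
gripper_force: 60.3
```

At the stop: about 28.8 mm of travel and the force is rising. Releasing and retreating.

Request:
carry_out:
  moves:
    - [[0, 0, 0, 0, 0, -0.06, 1], [0, 0, 0, 0, 0, 0, 0.6], [0, 0, 0, 0, 0, 0, 0], [0, 0, 0, 0, 0, 0, -1], [0, 0, 0, 0, 0, 0, -1], [0, 0, 0, 0, 0, 0, -1], [0, 0, 0, 0, 0, 0, -1], [0, 0, 0, 0, 0, 0, -1]]

```text
time_s: 8.95
position: [529.4, 231.5, 117.8]
orientation: [[-0.408, 0.913, -0.0], [0.913, 0.408, -0.0], [0.0, -0.0, -1.0]]
ft_force: [0.2, -0.1, 0.1]
finger_gap: 85.5
gripper_force: 0.0
```

Request:
carry_out:
  moves:
    - [[0, 0, 0, 0, 0, -0.5, -1], [0, 0, 0, 0, 0, -0.6, -1], [0, 0, 0, 0, 0, -0.8, -1], [0, 0, 0, 0, 0, -0.8, -1], [0, 0, 0, 0, 0, -0.8, -1], [0, 0, 0, 0, 0, -0.8, -1], [0, 0, 0, 0, 0, 0, -1]]

```text
time_s: 9.65
position: [531.5, 232.0, 231.5]
orientation: [[-0.407, 0.913, 0.009], [0.913, 0.407, 0.003], [-0.001, 0.01, -1.0]]
ft_force: [-0.2, -0.4, -0.1]
finger_gap: 85.4
gripper_force: 0.0
```

```bash
python3 - <<'E'
from h import *
for c in("wrist","scene"):
    d=r.read_camera(c);f=d["frame"]
    if c=="wrist": a=f[60:360,180:480]
    else: b=cv2.resize(f[200:330,355:485],(300,300),interpolation=cv2.INTER_CUBIC)
cv2.imwrite("pics/g2.png",np.hstack([a,b]))
s=r.read_state();print(s["time_s"],s["position"],s["ft_force"],s["finger_gap"])
E
```

```text
9.75 [529.97734409 231.4967772  226.90746893] [ 0.71691969 -0.91191873  0.29654269] 85.23009509260338
```

View pics/g2.png

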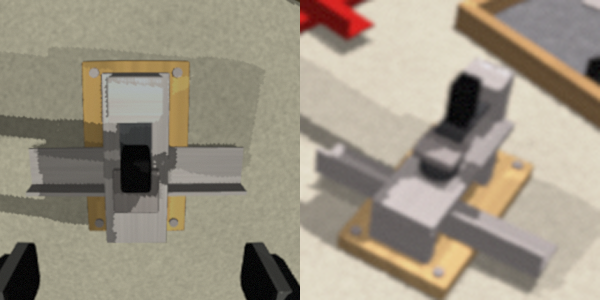

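The keeper plate now runs under the catch (left crop, rows 122–145), the knob sits low and forward, and the gripper is clear. Handing in.

```bash
python3 -c "
from rig import r
print(r.job_done())"
```

```text
the job is handed in; nothing more can be done
None
```

I pushed the loaded jig's pin down, slid its keeper home under the catch and let go; the last pictures show it trapped there. The empty jig was left untouched, and the job was handed in at about 10 s with no verdict returned.

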